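Couple an empty spool to the winder with its drive pin

ROBOT

A 6-joint arm with a two-finger parallel gripper is mounted at the origin on the work surface. World frame = base frame: x ahead of the robot, y to its left, z up, the work surface at z = 0. Lengths are in mm, angles in rad, forces in N, time in s.
With the tool pointing down it reaches from about 325 to 875 mm from the base axis. Payload 4.4 kg.
Tool frame: the origin (TCP) lies on the mounting face of the last link; the fingertips stand 173 mm ahead of it and the grasp point (between the pads) lies 155 mm ahead of it (robot.grasp_offset is the distance from the TCP to the grasp point, in mm); z points along the fingers, y is the line along which they close (so a half turn about z gives the same grasp; the last joint's range is limited). The gripper opens to 85 mm and grips with 20 to 120 N. Pads are 22 mm wide; open, the fingers measure 114 mm over their backs; the gripper's body (76 mm by 85 mm) begins 54 mm behind the grasp point. The pads swing forward as they close: fully open they stand 13 mm farther back than shut.
Start: joints at [1.032, 0.207, 1.542, -0, 1.393, -0.15], TCP at [217.98, 532.084, 404.682] pointing down, gripper open.
Joint ranges: [-2.73, 2.73], [-0.86, 2.22], [0.23, 2.46], [-1.11, 4.25], [0.08, 2.63], [-2.82, 2.82]. Speed limits (rad/s): [2.79, 2.79, 3.14, 3.14, 3.14, 3.14].

INTERFACE

Orientations are given as a unit quaternion [x, y, z, w].
In Python, from rig import robot gives the robot as it stands.
- The arm moves only by the tool step_hand, called after ">>>" by a JSON object that holds its "method" and its "body", one argument or row to a line. Schema: {"type":"object","properties":{"ticks":{"type":"array","items":{"type":"array","items":{"type":"array","items":{"type":"number"},"minItems":4,"maxItems":4},"minItems":1,"maxItems":12},"minItems":1,"maxItems":1},"jaw":{"type":"number"},"force":{"type":"number"},"only":{"type":"string"},"quiet":{"type":"boolean"},"lines":{"type":"string"}},"required":["ticks"],"additionalProperties":false}. ticks is a list that holds a single list of rows (three levels of brackets), with 1 to 12 rows, each of 4 numbers: dx, dy, dz in mm, then a turn about the tool's z in rad; each row shifts and turns the commanded pose from where the row before left it, along the tool's axes as they then stand; what a row does not reach is not made up. A row lasts 1/10 s, in which the tool goes at most 50 mm and 0.15 rad, less where a joint would pass 70% of its speed; a pose out of reach is approached as far as the arm can. jaw is the finger opening in mm, set as the call begins (left out keeps the last). The fingers move at their own pace and stop on an object; force is the grip in N (left out, the last holds). Time passes only in rows, so rows that do not move let the fingers close. The tool returns the time, the measured TCP pose, the force, the opening and the grip force at its end. only (a regular expression) keeps the lines of the reply that match it, lines (a string "A,B") keeps lines A to B, and quiet returns only ok. Input that does not fit is refused with a message, and nothing moves.
- robot.sense(): the state, without advancing time (a new reading comes with each control period).
- robot.camera(name): name is "scene" or "side" or "wrist"; returns a dict with "color" (420x560x3 uint8, blue, green, red), "K" (3x3 intrinsics, pixels), "position" and "attitude" of the camera in the world; the wrist camera has in their place "mount" (4x4, takes a point from camera to tool coordinates, whose origin is the TCP and whose axes are the flange's). Camera axes: x right, y up, looking along -z (the intrinsics and any distortion apply to the point x, -y, -z); pixel columns grow to the right and rows downward; lengths in mm; the calibration is good to about 2 mm. A picture is of the moment at which its call begins: read the wrist's pose just before it. There is no depth.
- robot.job_done(): hands the job in; it is judged then, once.
The state is a dict: "clock": time; "qpos": joint angles; "joint_velocities": joint speeds; "joint_torque": joint torques, N m; "tcp_pos": TCP position; "eef_rot": TCP orientation; "force": force on the tool from outside, world axes, zero at the start; "wrist_torque": the same for the moment, N m; "finger_gap": finger opening in mm; "gripper_force": force on a finger pad.
Only numpy, scipy, OpenCV 4.12 (cv2) and the standard library are available. Lean on these libraries where they do the work, as an engineer would, in place of code of your own. Each camera call takes 0.05 s, during which the arm holds its last target. There are 200 camera calls.

TASK

An empty filament spool sits loosely on the winding stand. Turn the spool on its spindle until the hole in its top flange is under the stand's drive pin, then push the pin down fully home through that hole. Leave the spool sitting flat on the stand, and leave the other things on the bench where they are.

Things in the scene. Friction and masses are not known exactly. Their poses are not given: they have to be found in the camera images.
- stand: Fixed winding stand: grey foot disc 212 mm across, 16 mm thick, with an upright spindle 48 mm across (top 84 mm above the bench) in its middle. Origin on the spindle's axis at bench level; z up, x towards the pin bracket, whose post (30 mm wide, outside the spool) stands 111 to 133 mm out along +x. Place and direction differ each time
- pin_bore (a point): Fixed point on the drive pin's vertical axis, at the underside of the bracket arm: 90 mm above the bench, 62 mm from the spindle's axis along the stand's +x. The level arm is 24 mm wide, 14 mm thick (top 104 mm above the bench) and reaches from the post in over the spool's top flange, to 39 mm from the spindle's axis
- spool: Empty plastic spool (white top flange, black hub and bottom) lying flat, loose on the spindle (about 1 mm of play): 200 mm across, 60 mm high, 0.28 to 0.56 kg. Origin on its axis at its underside, 16 mm up when seated; z up, x to its hole. Bottom flange solid, 5 mm thick; hub 64 mm across. It turns either way without limit against light sliding friction and stays where it is left
- spool_top (a point): Centre of the spool's top face, 76 mm above the bench. The top flange is a wheel 6 mm thick: rim of radius 84 to 100 mm and 4 spokes along the spool's +x, +y, -x, -y. Three are 14 mm wide; the one along +x is a square plate 42 mm wide with the hole. The windows between them are open for 49 mm down, so closed fingers can reach in from above and push a spoke sideways
- spool_hole (a point): Centre of the 15 mm wide hole in the square plate, at the top face of the top flange, 62 mm from the spool's axis along its +x
- drive_pin (a joint): Travel of the captive drive pin in m: 0 = up, 0.040 = home, its head on the bracket arm; it moves straight down as it grows. Steel, 12 mm across, with a tapered nose 8 mm long, 4 mm across at the tip. It starts at 0 to 0.004, the tip 4 to 8 mm above the top flange; it slides stiffly (about 4 N) and stays where it is left
- pin_head (a point): Centre of the top face of the pin's round black head, 32 mm across and 16 mm thick; 160 mm above the bench with the pin fully up, 120 mm when home
- carton: Bystander: small closed cardboard carton 120 x 90 x 60 mm; origin at the centre of its underside
- wood_block: Bystander: bare wooden block 120 x 40 x 40 mm; origin at the centre of its underside
- screwdriver: Bystander: screwdriver 180 mm long, lying; origin under its middle, shaft towards its +x
- figure: Bystander: white printed figure, 44 mm across its foot and 73 mm tall, standing; origin at the centre of its underside

How it is judged (in metres and radians):
On the way:
1. the spool's hole is brought under the pin (within 9 mm) while the pin is still up (horizontal distance between spool_hole and pin_bore below 0.009 m and value of joint drive_pin below 0.012 m), for 0.1 s.
At the end, for the whole second after the job is handed in: the drive pin is home (to within 4 mm) through the spool's hole, the hole centred on the pin to within 5 mm, and the spool lies at rest, flat on the stand (raised less than 4 mm, tilted less than 0.04 rad) (value of joint drive_pin above 0.036 m and horizontal distance between spool_hole and pin_bore below 0.005 m and z of spool in the frame of stand below 0.02 m and angle between spool's own z axis and vertical below 0.04 rad and linear speed of spool below 0.02 m/s); the robot touches nothing.
It fails at once if a bystander is moved by more than 30 mm (distance of any of carton, wood_block, screwdriver, figure from where it was at the start of the episode above 0.03 m).
It also fails if it takes over 51 s, if anything falls off the work surface, if the arm or the gripper's body presses on something with over 40 N, if the wrist force passes 120 N, or if a joint passes its speed limit or range.

## Working session

There is one attempt and no reset: what is moved stays moved. The work goes in short steps, Python scripts to look and compute and a tool call to move; the robot and the scene stay as the last step left them, time stands still between calls to the robot, and variables do not carry over. Pictures are saved under pics/ and viewed, at most 10 in all, crops included, and the job is handed in when it is done.

```bash
ls; mkdir -p pics; cat > h.py <<'E'
import numpy as np,cv2
from scipy.spatial.transform import Rotation as R
from rig import robot
def snap(n,f):
    s=robot.sense(); c=robot.camera(n); cv2.imwrite('pics/'+f,c['color'])
    np.save('pics/'+f+'.npy',np.array([dict(c=c,s=s)],dtype=object)); return s,c
def load(f):
    d=np.load('pics/'+f+'.npy',allow_pickle=True)[0]; return d['s'],d['c']
def campose(s,c):
    if 'mount' in c:
        T=np.array(c['mount']); Rt=R.from_quat(s['eef_rot']).as_matrix()
        return Rt@T[:3,3]+np.array(s['tcp_pos']), Rt@T[:3,:3]
    a=np.array(c['attitude']); 
    return np.array(c['position']), (a if a.shape==(3,3) else R.from_quat(a).as_matrix())
def rays(s,c,uv):
    p,M=campose(s,c); K=np.array(c['K']); uv=np.atleast_2d(uv).astype(float)
    d=c.get('distortion'); 
    q=cv2.undistortPoints(uv.reshape(-1,1,2),K,None if d is None else np.array(d,float)).reshape(-1,2)
    return p,(M@np.c_[q[:,0],-q[:,1],-np.ones(len(q))].T).T
def onplane(s,c,uv,z):
    p,d=rays(s,c,uv); return p+d*((z-p[2])/d[:,2])[:,None]
E
python3 - <<'E'
from h import *
for n in ['scene','side','wrist']:
    s,c=snap(n,n+'0.png'); print(n,{k:(np.round(v,3).tolist() if k!='color' else 0) for k,v in c.items()})
    print(np.round(campose(s,c)[0]))
print(s)
a=[cv2.imread(f'pics/{n}0.png') for n in ['scene','side']]
E
```

```text
pics
rig.py
scene {'color': 0, 'K': [[503.416, 0.0, 277.977], [0.0, 503.416, 213.574], [0.0, 0.0, 1.0]], 'position': [1222.782, -865.455, 822.28], 'attitude': [0.452, 0.164, 0.276, 0.832]}
[1223. -865.  822.]
side {'color': 0, 'K': [[416.872, 0.0, 280.001], [0.0, 416.872, 214.345], [0.0, 0.0, 1.0]], 'position': [337.48, 604.801, 833.854], 'attitude': [-0.065, 0.358, 0.918, -0.161]}
[337. 605. 834.]
wrist {'color': 0, 'K': [[360.349, 0.0, 276.369], [0.0, 360.349, 211.563], [0.0, 0.0, 1.0]], 'mount': [[0.0, 0.948, 0.319, 81.172], [1.0, -0.001, 0.001, 0.617], [0.001, 0.319, -0.948, 30.206], [0.0, 0.0, 0.0, 1.0]]}
[143. 563. 373.]
{'clock': 0.1, 'qpos': array([ 1.03153679e+00,  2.07324665e-01,  1.54280797e+00, -8.81948062e-06,
        1.39351122e+00, -1.50510524e-01]), 'joint_velocities': array([-0.00037992, -0.00221431, -0.00346968,  0.0006096 ,  0.00057607,
       -0.00051378]), 'joint_torque': array([-3.55529528e-04, -3.84094763e+01, -2.92549431e+01, -1.62375050e-04,
        4.84010117e-03,  1.80945119e-05]), 'tcp_pos': array([217.7885807 , 531.80210293, 403.64874512]), 'eef_rot': array([ 1.93151990e-01,  9.81168312e-01, -9.66670292e-04, -3.42657909e-04]), 'force': array([0.36939967, 0.02094405, 0.84753826]), 'wrist_torque': array([-0.03503484,  0.00175917, -0.04759198]), 'gripper_force': 0.0, 'finger_gap': 85.35512538016812}
```

View pics/scene0.png

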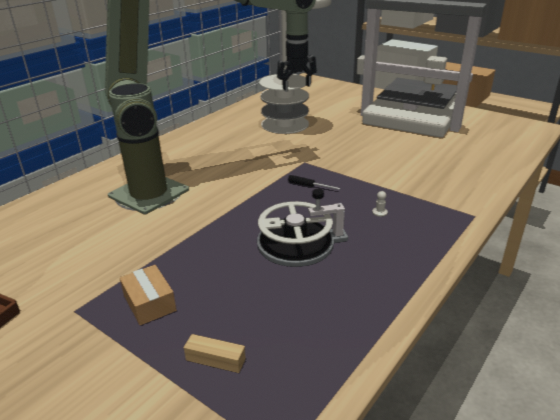

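View pics/side0.png

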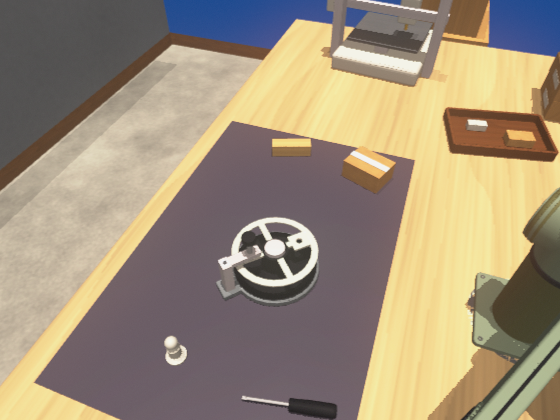

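The scene view shows the spool at about (295,222), its plate at (272,222) and the bracket post at (342,222). In the side view the ring centre is (275,250), the hole (298,241), the pin head (250,240) and the post (228,270). Next I'll measure these.

```bash
python3 - <<'E'
from h import *
from scipy.optimize import least_squares
for n,(x0,y0,x1,y1) in {'scene':(245,175,365,270),'side':(205,205,335,310)}.items():
    s,c=load(n+'0.png'); im=c['color']; 
    sub=im[y0:y1,x0:x1]; hsv=cv2.cvtColor(sub,cv2.COLOR_BGR2HSV)
    m=((hsv[...,2]>165)&(hsv[...,1]<60)).astype(np.uint8)
    v,u=np.nonzero(m); P=onplane(s,c,np.c_[u+x0,v+y0],76)[:,:2]
    # robust circle on outermost rim pts per bearing
    ctr=np.median(P,0)
    for _ in range(5):
        d=P-ctr; r=np.hypot(*d.T); k=(r>78)&(r<106)
        f=least_squares(lambda q:np.abs(np.hypot(*(P[k]-q).T)-92),ctr,loss='soft_l1',f_scale=5); ctr=f.x
    print(n,ctr,k.sum(),np.percentile(r[k],[2,50,98]))
    # angular profile at radius 62+-25
    d=P-ctr; r=np.hypot(*d.T); a=np.degrees(np.arctan2(d[:,1],d[:,0])); q=(r>40)&(r<78)
    print(np.histogram(a[q],bins=np.arange(-180,181,10))[0])
    cv2.imwrite(f'pics/{n}_crop.png',cv2.resize(sub,None,fx=6 if n=='scene' else 5.7,fy=6 if n=='scene' else 5.7,interpolation=cv2.INTER_CUBIC)[:600])
E
```

```text
scene [554.246627    53.99311261] 592 [79.65506117 91.81537881 99.44593026]
[ 0  0 16 25 18 31  4  0  0  0  0  0 10 28  0  0  0  0  0  0  0  0  0  0
  0  1  7  2  0  0  3 26  3  0  0  0]
side [554.52131809  55.91065059] 1524 [ 79.94531782  91.78404176 100.53064812]
[ 0  4 32 54 37 55 26  0  0  0  0  0 27 50  3  0  0  0  7  7 10 28  8  0
  0  0  0  0  0  0 15 66 13  0  0  0]
```

View pics/side_crop.png

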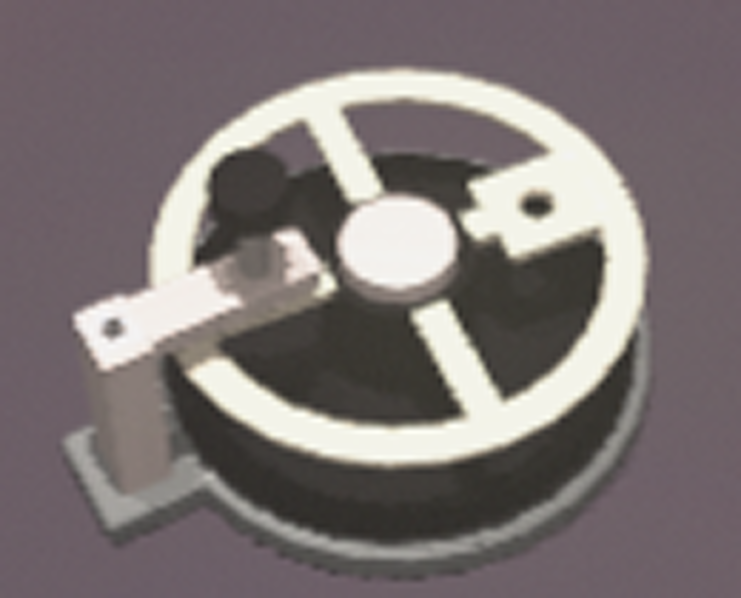

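View pics/scene_crop.png

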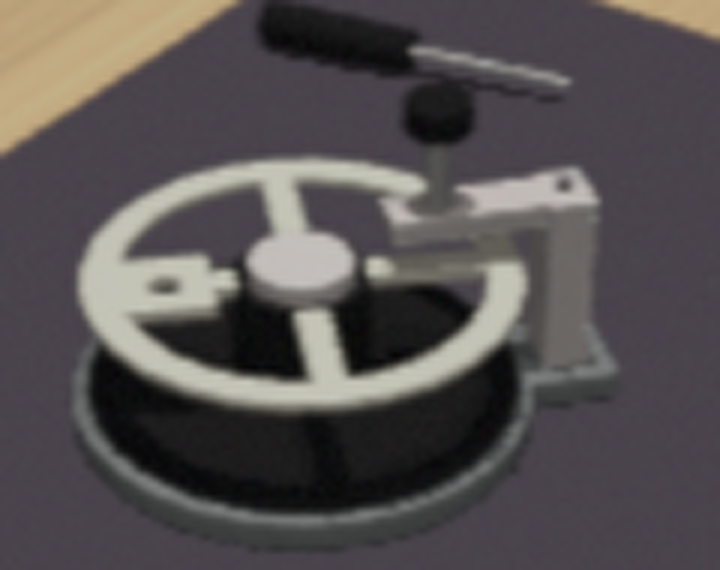

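The crops show the hole at side (299,241) / scene (272.5,222.7), the screw on the post top at side (225,262) / scene (339,206), and the pin head at side (249,236) / scene (318,191).

```bash
python3 - <<'E'
from h import *
A=load('side0.png');B=load('scene0.png')
ctr=np.array([554.4,55])
for nm,a,b,z in [('hole',(537/5.7+205,205/5.7+205),(165/6+245,286/6+175),76),('screw',(113/5.7+205,327/5.7+205),(565/6+245,184/6+175),104),('head',(250/5.7+205,178/5.7+205),(440/6+245,95/6+175),158),('spindle',(400/5.7+205,240/5.7+205),(302/6+245,262/6+175),84)]:
    p,d=rays(*A,a);q,e=rays(*B,b)
    t=np.linalg.lstsq(np.c_[d[0],-e[0]],q-p,rcond=None)[0]; X=(p+d[0]*t[0]+q+e[0]*t[1])/2
    w=onplane(*A,a,z)[0];w2=onplane(*B,b,z)[0]
    for o in (X,w,w2): v=o[:2]-ctr; print(nm,o.round(1),np.hypot(*v).round(1),np.degrees(np.arctan2(v[1],v[0])).round(1))
s=robot.sense();print(R.from_quat(s['eef_rot']).as_matrix().round(3))
# bystanders roughly
for n,uv in [('figure',(176,355)),('sd',(310,407)),('sd tip',(243,399)),('sd end',(335,410)),('carton',(368,180)),('wood',(291,153))]: print(n,onplane(*A,uv,0)[0].round())
E
```

```text
hole [508.4  12.   73.3] 62.9 -136.9
hole [507.5  13.8  76. ] 62.4 -138.7
hole [511.5   8.9  76. ] 62.9 -133.0
screw [633.9 146.3 104. ] 121.0 49.0
screw [633.5 146.  104. ] 120.6 49.0
screw [634.2 146.6 104. ] 121.5 48.9
head [593.7 102.  158. ] 61.3 50.1
head [592.7 101.4 158. ] 60.2 50.4
head [594.7 102.5 158. ] 62.3 49.7
spindle [553.4  54.   80.9] 1.5 -135.2
spindle [551.7  55.7  84. ] 2.8 166.1
spindle [557.2  50.4  84. ] 5.3 -58.9
[[-0.925  0.379 -0.001]
 [ 0.379  0.925 -0.002]
 [ 0.    -0.002 -1.   ]]
figure [671. 330.   0.]
sd [378. 334.   0.]
sd tip [505. 364.   0.]
sd end [332. 323.   0.]
carton [ 406. -333.    0.]
wood [ 660. -374.    0.]
```

>>> {"method": "step_hand", "body": {
  "ticks": [
    [[0,0,0,0.137],[0,0,0,0.137],[0,0,0,0.137],[-41,-9.2,0,0],[-41,-9.2,0,0],[-41,-9.2,0,0],[-41,-9.2,0,0],[-41,-9.2,0,0],[-41,-9.2,0,0],[-41,-9.2,0,0],[-41,-9.2,0,0],[-41,-9.2,0,0]]
  ],
  "jaw": 0,
  "force": 20
}}

```text
clock: 1.35
tcp_pos: [416.1, 208.1, 404.5]
eef_rot: [0.389, 0.921, -0.0, -0.0]
force: [0.8, 0.1, 0.7]
finger_gap: 0.2
gripper_force: 0.0
```

>>> {"method": "step_hand", "body": {
  "ticks": [
    [[-41,-9.2,0,0],[-41,-9.2,0,0],[-41,-9.2,0,0],[-41,-9.2,0,0],[-41,-9.2,0,0],[-41,-9.2,0,0],[0,0,0,0],[0,0,0,0]]
  ]
}}

```text
clock: 2.15
tcp_pos: [547.6, -6.0, 404.0]
eef_rot: [0.39, 0.921, 0.0, -0.001]
force: [-0.1, -0.5, -0.4]
finger_gap: -0.2
gripper_force: 0.0
```

```bash
python3 - <<'E'
from h import *
s,c=snap('wrist','w1.png'); print(s['qpos'].round(3),s['tcp_pos'],s['finger_gap'],R.from_quat(s['eef_rot']).as_matrix().round(3))
E
```

```text
[-0.169  0.15   1.609  0.     1.384 -0.938] [547.64492775  -6.01005703 404.00288467] -0.22906544190827124 [[-0.695  0.719 -0.002]
 [ 0.719  0.695  0.001]
 [ 0.002 -0.001 -1.   ]]
```

View pics/w1.png

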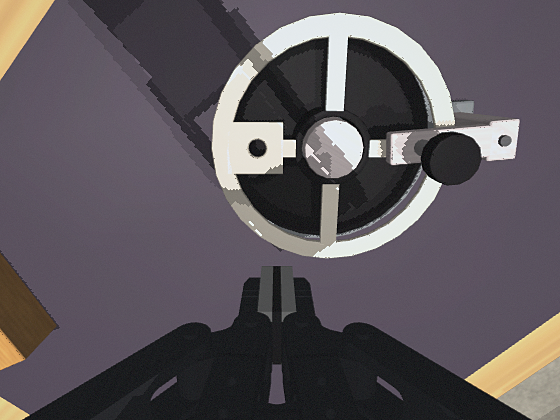

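The wrist view shows the hole at (258,147), the ring centre near (333,136), the screw at (504,141) and the pin head at (450,157). The closed fingers are roughly 40 px wide at (277,275).

```bash
cat >> h.py <<'E'
from scipy.optimize import least_squares
def spool(s,c,c0=(554.4,55),th=150):
    hsv=cv2.cvtColor(c['color'],cv2.COLOR_BGR2HSV); m=(hsv[...,2]>th)&(hsv[...,1]<60)
    v,u=np.nonzero(m); P=onplane(s,c,np.c_[u,v],76)[:,:2]; ctr=np.array(c0,float)
    for _ in range(6):
        r=np.hypot(*(P-ctr).T); k=(r>78)&(r<106)
        ctr=least_squares(lambda q:np.hypot(*(P[k]-q).T)-92,ctr,loss='soft_l1',f_scale=5).x
    d=P-ctr; r=np.hypot(*d.T); a=np.degrees(np.arctan2(d[:,1],d[:,0])); q=(r>66)&(r<80)
    return ctr,np.histogram(a[q],bins=np.arange(-180,181,5))[0],a[q]
E
python3 - <<'E'
from h import *
s,c=load('w1.png'); ctr,h,a=spool(s,c); print(ctr); print(h)
for lo,hi in [(-70,-25),(-175,-100),(120,160)]:
    q=a[(a>lo)&(a<hi)]; print(lo,np.median(q),q.mean(),np.percentile(q,[3,97]))
for n,uv,z in [('hole',(258,147),76),('screw',(504.5,141),104),('head',(450,158),160),('tip',(277,268),404-173)]:
    x=onplane(s,c,uv,z)[0]; v=x[:2]-ctr; print(n,x.round(1),np.hypot(*v).round(1),np.degrees(np.arctan2(v[1],v[0])).round(2))
for uv in [(260,268),(295,268)]: print(onplane(s,c,uv,404-173)[0])
E
```

```text
[556.06326191  53.28006333]
[  0   0   0   0   0  82 139 126  98 105 127 123  26   0   0   0   0   0
   0   0   0   0   0   0  10  43 107  78   8  13   9   9  13   9   5  10
   7   9  12   9  10  12   7   0   0   0   0   0   2   3   4   0   0   0
   0   0   0   0   0   0   0  36 167 165  11   0   0   0   0   0   0   0]
-70 -46.09952199555906 -45.42806074385626 [-55.53229068 -29.74877549]
-175 -136.68294305595464 -136.39488013039272 [-152.1450959  -119.97532957]
120 134.6110793623182 134.59079338106267 [129.32631053 139.97035045]
hole [510.9  10.9  76. ] 61.9 -136.81
screw [637.2 145.2 104. ] 122.6 48.55
head [592.1  97.7 160. ] 57.2 50.94
tip [543.3   0.  231. ] 54.8 -103.51
[537.87934595  -5.22135199 231.        ]
[548.97064859   5.53808788 231.        ]
```

>>> {"method": "step_hand", "body": {
  "ticks": [
    [[0,0,40,0],[0,0,40,0],[0,0,30,0],[0,0,20,0],[0,0,15,0],[0,0,15,0],[0,0,15,0],[0,0,0,0]]
  ]
}}

```text
clock: 3.0
tcp_pos: [546.6, -4.7, 227.7]
eef_rot: [0.389, 0.921, -0.0, -0.002]
force: [0.3, 0.6, 0.6]
finger_gap: -0.1
gripper_force: 0.0
```

>>> {"method": "step_hand", "body": {
  "ticks": [
    [[3,0,0,0],[3,0,0,0],[5,-2.9,0,0.1],[5,-2.9,0,0.1],[5,-2.9,0,0.1],[5,-2.9,0,0.1],[0,0,0,0]]
  ]
}}

```text
clock: 3.7
tcp_pos: [522.9, 8.5, 231.0]
eef_rot: [0.564, 0.826, 0.001, 0.002]
force: [1.1, -2.4, 0.2]
finger_gap: 0.0
gripper_force: 0.7
```

>>> {"method": "step_hand", "body": {
  "ticks": [
    [[5,-2.9,0,0.1],[5,-2.9,0,0.1],[5,-2.9,0,0.1],[5,-2.9,0,0.1],[5,-2.9,0,0.1],[5,-2.9,0,0.1],[5,-2.9,0,0.1],[5,-2.9,0,0.1],[5,-2.9,0,0.1],[5,-2.9,0,0.1],[5,-2.9,0,0.1],[0,0,0,0]]
  ]
}}

```text
clock: 4.9
tcp_pos: [499.7, 63.7, 230.8]
eef_rot: [0.912, 0.409, 0.0, 0.001]
force: [-0.2, -3.8, 1.9]
finger_gap: 0.2
gripper_force: 1.6
```

```bash
python3 - <<'E'
from h import *
for n in ['side','scene']:
    s,c=snap(n,n+'1.png'); ctr,h,a=spool(s,c); print(ctr);print(h)
print(s['qpos'].round(2),s['tcp_pos'],s['force'])
E
```

```text
[554.55953075  56.51517671]
[ 0  0  0  0  0  0  0  0  0  0  0  0  0  0  0  0  0  0  0  0  0  0  0  0
  0  2 11 12  6  0  0  0  0  0  0  0  0  0  0  0  5 11 13 13 10  0  0  0
  0  0  0  0  0  0  0  0  0  0  0  3 15  9  2  9  5  0  0  0  0  0  0  0]
[554.87672532  54.59992807]
[0 0 0 0 0 0 0 0 5 7 3 0 0 0 0 0 0 0 0 0 0 0 0 0 0 0 7 8 3 0 0 0 0 0 0 0 0
 0 0 0 0 0 0 0 0 0 0 0 0 0 0 2 2 3 6 0 0 0 0 0 0 0 1 1 0 0 0 0 0 0 0 0]
[-0.04  0.28  1.86 -0.    1.    0.68] [499.5957546   63.79313765 230.70185253] [-0.53397881 -3.90557322  2.98607956]
```

>>> {"method": "step_hand", "body": {
  "ticks": [
    [[-4,0,0,0],[0,0,-30,0],[0,0,-30,0],[-4,19,0,0],[-4,19,0,0],[-4,18,0,0],[-4,18,0,0],[0,0,0,-0.14],[0,0,0,-0.14],[0,0,0,-0.14],[0,0,0,-0.14],[0,0,0,-0.14]]
  ]
}}

```text
clock: 6.2
tcp_pos: [541.2, -1.0, 288.2]
eef_rot: [0.716, 0.699, -0.001, -0.001]
force: [-0.5, 0.3, 0.6]
finger_gap: 0.1
gripper_force: 0.0
```

>>> {"method": "step_hand", "body": {
  "ticks": [
    [[0,0,0,-0.14],[0,0,0,-0.14],[0,0,0,-0.14],[0,0,0,-0.14],[0,0,0,-0.14],[0,0,0,-0.17],[0,0,0,0],[0,0,0,0]]
  ]
}}

```text
clock: 7.0
tcp_pos: [541.1, -0.6, 288.7]
eef_rot: [0.368, 0.93, -0.0, -0.001]
force: [-0.3, 0.8, -0.5]
finger_gap: -0.3
gripper_force: 0.0
```

```bash
python3 - <<'E'
from h import *
for n in ['wrist']:
    s,c=snap(n,n+'2.png'); ctr,h,a=spool(s,c); print(ctr);print(h)
    for lo,hi in [(-70,-20),(-160,-100)]:
        q=a[(a>lo)&(a<hi)]; print(lo,np.median(q),q.mean())
p=s['tcp_pos'];f=np.degrees(2*np.arctan2(s['eef_rot'][1],s['eef_rot'][0]));print(p,f, s['qpos'].round(2))
E
```

```text
[558.06144512  52.6374735 ]
[  0   0   0   0   0   0   0  68 308 292  12   0   0   0   0   0   0   0
   0   0   0   0  10   3   0   0 107 108  49   0   0   0   0   0   0   0
   0   0   0   0   0   0  39   3   0  15  53   0   0   0   4  20  15  17
  17  15   6   0   0  94 437 439 335 301 411 443 219   0   0   0   0   0]
-70 -44.08031363186444 -44.87403865498019
-160 -135.62527078551057 -135.5956548855967
[541.08305082  -0.5638995  288.69977071] 136.81855265225443 [-0.16  0.26  1.73  0.    1.15 -0.98]
```

View pics/wrist2.png

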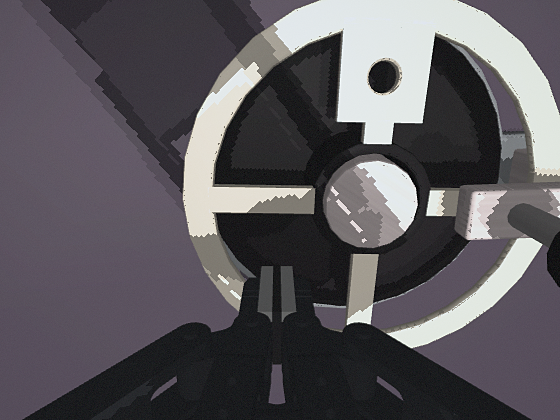

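>>> {"method": "step_hand", "body": {
  "ticks": [
    [[0,0,20,0.04],[0,0,20,0],[0,0,18,0],[0,0,0,0],[4,0,0,0],[4,0,0,0],[3,0,0,0]]
  ]
}}

```text
clock: 7.75
tcp_pos: [533.7, 7.8, 232.9]
eef_rot: [0.385, 0.923, -0.0, 0.002]
force: [1.5, -3.1, -1.3]
finger_gap: 0.0
gripper_force: 1.6
```

>>> {"method": "step_hand", "body": {
  "ticks": [
    [[5,-1.6,0,0.1],[5,-1.6,0,0.1],[5,-1.6,0,0.1],[5,-1.6,0,0.1],[5,-1.6,0,0.1],[5,-1.6,0,0.1],[5,-1.6,0,0.1],[5,-1.6,0,0.1],[5,-1.6,0,0.1],[5,-1.6,0,0.1],[5,-1.6,0,0.1],[5,-1.6,0,0.1]]
  ]
}}

```text
clock: 8.95
tcp_pos: [503.4, 58.1, 232.9]
eef_rot: [0.84, 0.543, 0.001, 0.002]
force: [0.9, -5.4, -1.5]
finger_gap: 0.2
gripper_force: 2.4
```

>>> {"method": "step_hand", "body": {
  "ticks": [
    [[0,0,0,0]]
  ]
}}

```text
clock: 9.05
tcp_pos: [503.3, 58.7, 232.9]
eef_rot: [0.839, 0.545, 0.001, 0.001]
force: [0.3, -3.0, 0.6]
finger_gap: -0.1
gripper_force: 1.1
```

```bash
cat > m.py <<'E'
from h import *
import sys
k=sys.argv[1]
for n in sys.argv[2:]:
    s,c=snap(n,n+k+'.png'); ctr,h,a=spool(s,c); print(n,ctr);print(h)
p=s['tcp_pos'];f=np.degrees(2*np.arctan2(s['eef_rot'][1],s['eef_rot'][0]));print(p,f,p[:2]-[555.5,54.5])
E
python3 m.py 3 side scene
```

```text
side [553.43667303  55.91106963]
[ 0  0  0  0  0  0  0  0  0  0  0  0  0  0  0  0  0  0  0  0  0  0  0  0
  0  0  0  0  0  3 12  2  0  0  0  0  0  0  0  0  5 11 12 13  9  0  2 14
 13 13 14 16  6  0  0  0  0  0  0  0  0  0  0  0  0  0  3  5  0  0  0  0]
scene [554.05847741  54.81355581]
[0 0 0 0 0 0 0 0 0 0 0 1 8 7 0 0 0 0 0 0 0 0 0 0 0 0 0 0 0 1 8 8 0 0 0 0 0
 0 0 0 0 0 0 0 0 0 0 0 0 0 0 2 2 4 5 0 0 0 0 0 0 0 0 0 0 0 0 0 0 0 0 0]
[503.21929991  58.6520912  232.82385751] 66.11023580565696 [-52.28070009   4.1520912 ]
```

>>> {"method": "step_hand", "body": {
  "ticks": [
    [[5,-1.6,0,0.1],[5,-1.6,0,0.1],[0,0,0,0],[-4,0,0,0],[0,0,-30,0],[0,0,-30,0],[0,0,-40,0],[-40,0,-40,0],[-40,0,0,0],[0,0,0,0],[0,0,0,0]]
  ]
}}

```text
clock: 10.25
tcp_pos: [457.6, 4.4, 367.0]
eef_rot: [0.889, 0.458, 0.0, -0.001]
force: [-0.8, -0.0, 0.4]
finger_gap: -0.0
gripper_force: 0.0
```

```bash
python3 m.py 4 side scene wrist
```

```text
side [555.03977364  56.84596225]
[ 0  0  0  0  0  0  0  0  0  3 11 12  0  0  0  0  0  0  0  0  0  0  0  0
  0  0  0  7 12 11  1  0  0  0  0  0  0  0  0  0  4 14 13 14 10  0  2 10
 16 14  7  0  0  0  0  0  0  0  0  0  0  0  0  7 15 16  1  0  0  0  0  0]
scene [554.90061584  54.41989704]
[0 0 0 0 0 0 0 0 0 0 0 0 0 0 0 0 0 0 0 0 0 0 0 0 0 0 0 1 8 8 1 0 0 0 0 0 0
 0 0 0 0 0 0 0 0 0 0 0 0 0 0 2 1 3 5 0 0 0 0 0 0 0 0 2 5 7 0 0 0 0 0 0]
wrist [557.02958962  55.1638584 ]
[  0   0   0   0   0   0   0   0   0  26 165 156   5   0   0   0   0   1
  13  22  27  34  25  24  23  17  27  95 210 171  18  14  22  14   7   6
   0   0   0   0   0   0   0   0   0   0   0   0   0   0   0   0   0   0
   0   0   0   0   0   0   0   0   0   9 222 203  47   0   0   0   0   0]
[458.24131922   5.03998032 366.51292855] 54.56789399982599 [-97.25868078 -49.46001968]
```

View pics/wrist4.png

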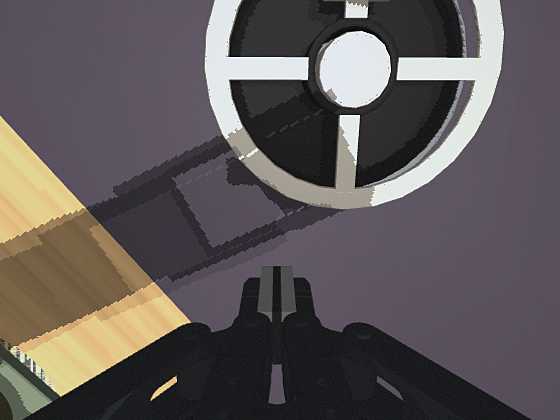

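The wrist view shows spokes at (268,68), (437,68) and (344,150), with no clipping. Now I'll fit the spoke angles, and compare with the arm direction.

```bash
cat > ang.py <<'E'
from h import *
import sys
for f in sys.argv[2:]:
    s,c=load(f); th=180
    hsv=cv2.cvtColor(c['color'],cv2.COLOR_BGR2HSV); m=(hsv[...,2]>150)&(hsv[...,1]<60)
    v,u=np.nonzero(m); P=onplane(s,c,np.c_[u,v],76)[:,:2]; ctr=spool(s,c)[0]; out=[]
    d=P-ctr; r=np.hypot(*d.T); a=np.degrees(np.arctan2(d[:,1],d[:,0])); M=[]
    for k in (90,180,270):
        g=float(sys.argv[1])+k
        for _ in range(4):
            e=(a-g+180)%360-180; q=(r>42)&(r<80)&(abs(d@[-np.sin(np.radians(g)),np.cos(np.radians(g))])<11)&(abs(e)<30); g+=np.median(e[q]); 
        M.append(d[q].mean(0)); out.append((round((g-k+180)%360-180,2),int(q.sum())))
    w=M[0]-M[2]; print(f,out,'pair',np.degrees(np.arctan2(-w[0],w[1])).round(2))
E
python3 ang.py 51 side4.png scene4.png wrist4.png
python3 - <<'E'
from h import *
# hole/screw angle difference and stand dir per original views
s,c=load('side4.png'); im=c['color'][210:310,205:335]
cv2.imwrite('pics/sc4.png',cv2.resize(im,None,fx=6,fy=6,interpolation=cv2.INTER_CUBIC))
E
```

```text
side4.png [(np.float64(54.43), 101), (np.float64(54.71), 79), (np.float64(54.11), 86)] pair 54.23
scene4.png [(np.float64(53.97), 39), (np.float64(56.7), 16), (np.float64(54.49), 48)] pair 54.33
wrist4.png [(np.float64(55.61), 1297), (np.float64(54.61), 1005), (np.float64(53.27), 1272)] pair 54.43
```

View pics/sc4.png

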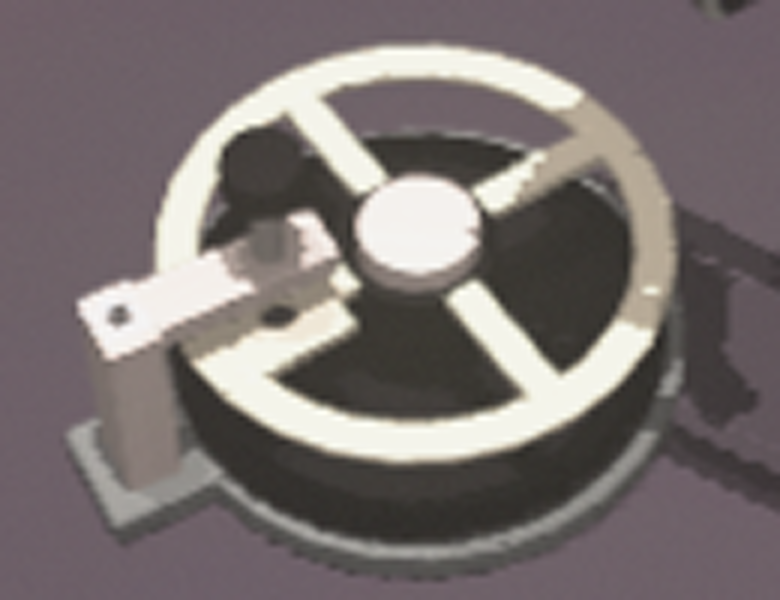

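The hole is at 54.35° and the arm at about 48.8°, so 5.5° remain. I'll re-enter along the same path and push 0.097 rad.

>>> {"method": "step_hand", "body": {
  "ticks": [
    [[40,0,0,0],[40,0,40,0],[0,0,40,0],[0,0,30,0],[0,0,30,0],[0,0,0,0],[4,0,0,0],[2.4,-0.8,0,0.048],[2.4,-0.8,0,0.049],[0,0,0,0]]
  ]
}}

```text
clock: 11.4
tcp_pos: [506.1, 74.2, 232.7]
eef_rot: [0.91, 0.415, -0.0, 0.0]
force: [-3.0, -1.6, -2.4]
finger_gap: -0.1
gripper_force: 1.5
```

>>> {"method": "step_hand", "body": {
  "ticks": [
    [[-4,0,0,0],[0,0,-30,0],[0,0,-30,0],[0,0,-40,0],[-40,0,-40,0],[-40,0,0,0],[0,0,0,0],[0,0,0,0]]
  ]
}}

```text
clock: 12.2
tcp_pos: [454.0, 13.7, 368.6]
eef_rot: [0.91, 0.414, 0.002, 0.001]
force: [-0.1, 0.2, -0.1]
finger_gap: 0.1
gripper_force: 0.0
```

```bash
python3 m.py 5 side scene wrist >/dev/null; python3 ang.py 49 side5.png scene5.png wrist5.png; python3 m.py 6 side|tail -1
```

```text
side5.png [(np.float64(48.25), 100), (np.float64(48.8), 85), (np.float64(47.79), 87)] pair 48.02
scene5.png [(np.float64(48.28), 38), (np.float64(49.12), 17), (np.float64(48.26), 48)] pair 48.28
wrist5.png [(np.float64(48.82), 1269), (np.float64(48.46), 992), (np.float64(47.35), 1266)] pair 48.17
[454.42897471  14.52507289 367.24420446] 49.026564879748214 [-101.07102529  -39.97492711]
```

>>> {"method": "step_hand", "body": {
  "ticks": [
    [[40,12.5,0,0],[40,12.5,0,0],[40,12.5,0,0],[38.4,12,0,0],[0,0,0,0],[0,0,12,0],[0,0,12,0],[0,0,0,0]]
  ]
}}

```text
clock: 13.2
tcp_pos: [593.2, 100.7, 339.6]
eef_rot: [0.91, 0.414, -0.003, -0.001]
force: [0.1, -0.4, 0.6]
finger_gap: -0.0
gripper_force: 0.0
```

```bash
python3 m.py 7 side scene | tail -1; python3 - <<'E'
from h import *
a=[]
for n,(x,y) in {'side':(190,170),'scene':(245,130)}.items():
    c=load(n+'7.png')[1]['color'][y:y+130,x:x+130]; a.append(cv2.resize(c,(400,400),interpolation=cv2.INTER_CUBIC))
cv2.imwrite('pics/c7.png',np.hstack(a))
E
```

```text
[593.66185097 100.59883111 340.88686832] 48.94160665493688 [38.16185097 46.09883111]
```

View pics/c7.png

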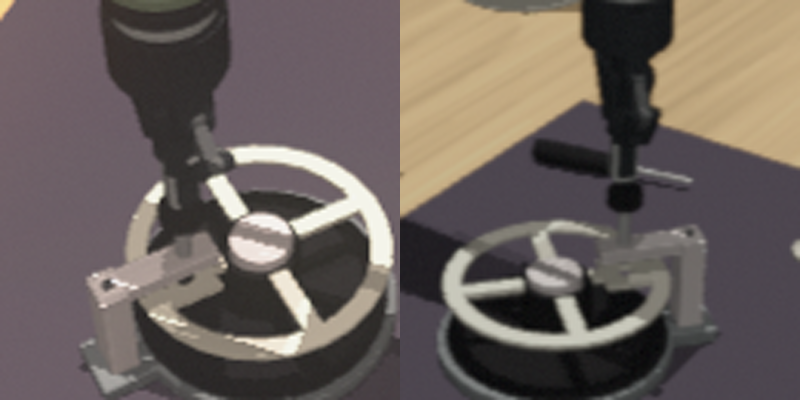

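The fingertips stand over the pin head in both views (crop ~(185,205) and (625,190)). Pushing down.

>>> {"method": "step_hand", "body": {
  "ticks": [
    [[2,0,4,0],[0,0,5,0],[0,0,5,0],[0,0,5,0],[0,0,5,0],[0,0,0,0]]
  ]
}}

```text
clock: 13.9
tcp_pos: [596.5, 102.6, 318.4]
eef_rot: [0.91, 0.414, -0.0, -0.0]
force: [-0.3, -0.1, -0.2]
finger_gap: -0.1
gripper_force: 0.0
```

>>> {"method": "step_hand", "body": {
  "ticks": [
    [[0,0,5,0],[0,0,5,0],[0,0,5,0],[0,0,5,0],[0,0,0,0]]
  ]
}}

```text
clock: 14.4
tcp_pos: [596.5, 102.6, 299.1]
eef_rot: [0.91, 0.415, 0.0, 0.0]
force: [-0.3, 0.1, 2.7]
finger_gap: 0.2
gripper_force: 1.4
```

>>> {"method": "step_hand", "body": {
  "ticks": [
    [[0,0,3,0],[0,0,2,0],[0,0,1,0],[0,0,0,0]]
  ]
}}

```text
clock: 14.8
tcp_pos: [596.5, 102.6, 293.5]
eef_rot: [0.91, 0.415, 0.0, 0.0]
force: [-1.0, -0.9, 5.2]
finger_gap: -0.2
gripper_force: 2.6
```

>>> {"method": "step_hand", "body": {
  "ticks": [
    [[0,0,1,0],[0,0,1,0],[0,0,0,0]]
  ]
}}

```text
clock: 15.1
tcp_pos: [596.6, 102.6, 293.4]
eef_rot: [0.91, 0.415, 0.0, 0.0]
force: [-5.6, 0.1, 13.1]
finger_gap: -0.2
gripper_force: 6.7
```

>>> {"method": "step_hand", "body": {
  "ticks": [
    [[0,0,1,0],[0,0,0,0]]
  ]
}}

```text
clock: 15.3
tcp_pos: [596.6, 102.7, 293.3]
eef_rot: [0.91, 0.415, 0.0, 0.0]
force: [-6.6, -1.6, 17.3]
finger_gap: 0.2
gripper_force: 8.8
```

The pin stopped hard at 293.3 − 173 ≈ 120 mm, which is home. Now to retreat and check.

>>> {"method": "step_hand", "body": {
  "ticks": [
    [[0,0,-10,0],[0,0,-30,0],[0,0,-40,0],[-50,0,-20,0],[-50,0,0,0],[-50,0,0,0],[0,0,0,0],[0,0,0,0]]
  ]
}}

```text
clock: 16.1
tcp_pos: [499.8, -8.5, 388.2]
eef_rot: [0.911, 0.413, 0.0, -0.0]
force: [1.1, 0.1, 0.4]
finger_gap: -0.1
gripper_force: 0.0
```

```bash
python3 m.py 8 side scene >/dev/null; python3 ang.py 49 side8.png scene8.png; python3 - <<'E'
from h import *
a=[]
for n,(x,y) in {'side':(205,200),'scene':(245,150)}.items():
    c=load(n+'8.png')[1]['color'][y:y+130,x:x+130]; a.append(cv2.resize(c,(400,400),interpolation=cv2.INTER_CUBIC))
cv2.imwrite('pics/c8.png',np.hstack(a))
E
```

```text
side8.png [(np.float64(47.83), 105), (np.float64(49.14), 69), (np.float64(48.56), 84)] pair 48.25
scene8.png [(np.float64(47.62), 40), (np.float64(nan), 0), (np.float64(48.62), 48)] pair 48.18
  return _methods._mean(a, axis=axis, dtype=dtype,
  ret = ret.dtype.type(ret / rcount)
ang.py:12: RuntimeWarning: Mean of empty slice.
  M.append(d[q].mean(0)); out.append((round((g-k+180)%360-180,2),int(q.sum())))
  ret = um.true_divide(
```

View pics/c8.png

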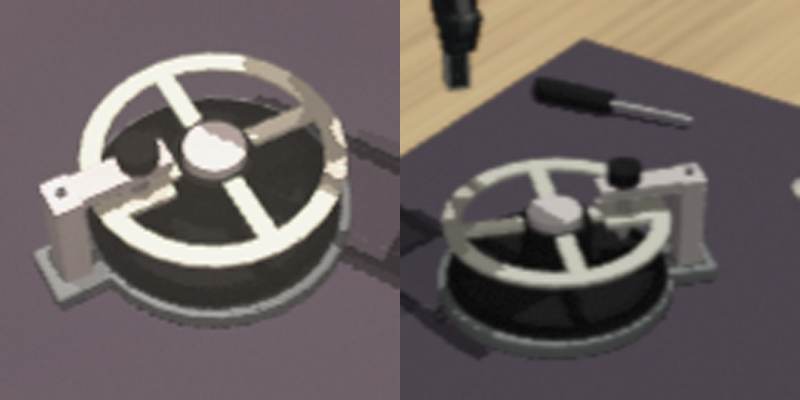

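In both crops (head at (140,155) and (625,170)) the pin head rests on the arm, and the spool is flat and aligned.

```bash
python3 -c "
from rig import robot
print(robot.job_done())"
```

```text
the job is handed in; nothing more can be done
None
```

The job is handed in at about 16 s on the robot's clock: the spool was turned until its hole was under the drive pin, and the pin was pushed to its hard stop (fingertips at about 120 mm). The spool looked flat in both views, the robot was clear of everything, and I moved nothing else; no verdict was returned.

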